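# File today's sample in the third lane

## Task

Today's bake sample belongs in the third lane of the retained-sample rack, counting from the left as the robot sees it. Push the slide marker along the rack's rail with a fingertip until it points at the middle of the third lane; then push the loose lidded cup that stands on the table in front of the rack into that same lane, until it is fully home against the back board. Only push: do not lift or tip the cup, and leave the cups already kept in the rack and the other things on the table where they are.

Things in the scene. Friction and masses are not known exactly. Their poses are not given: they have to be found in the camera images.
- sample_rack: Fixed dark steel divider rack, 401 mm wide, six bottomless lanes open to the robot (cups slide on the table). Origin on the table, middle of the line of divider front ends; +x into the lanes, away from the robot, +y left along the rack; turned up to 0.1 rad. Seven dividers, 5 mm thick, 34 mm tall, every 66 mm from y = +198 to -198 mm. Lanes: 60 mm wide and deep; third from left centred at y = +33 mm.
- rail_mid (a point): Middle of the rack's round steel rail, 8 mm thick, 64 mm above the table, that runs along the rack's y above the back board from end bracket to end bracket (72 mm tall). The face of the back board, 57 mm tall, is 6 mm nearer the lanes (rack x = 60 mm), the rail at rack x = 66 mm. Axes as the rack's.
- day_marker (a joint): Brass marker that slides along the rack's rail, m. 0: it points at the middle of lane 1 (leftmost); it grows to the right (rack's -y), 0.066 a lane, so 0.132 is the middle of lane 3; travel -0.015 to 0.34. It stays where it is left; pushing takes 1 to 2 N. It starts at lane 1 or between lanes 1 and 2.
- marker_tab (a point): Middle of the marker's upright finger tab, 86 mm above the table: 10 mm thick along the rail, 16 mm deep across it, from z = 72 mm to a round top at z = 102 mm; below it the shoe round the rail is 26 mm long along the rail (z = 56 to 72 mm). Axes as the rack's. Push it sideways.
- sample_cup: The sample: a loose tan lidded portion cup, round, 56 mm across at the lid, narrower below, 32 mm tall, about 45 g; the only cup on the table in front of the rack, to the left or right of the third lane. Origin at the centre of its underside, z up through the lid. Fully home in a lane its origin is at rack x = 32 mm.
- kept_cup_1: One of three lidded portion cups already kept in the rack, the same kind as the sample cup (56 mm across, 32 mm tall); origin at the centre of its underside. It stands in lane 1 and must stay there.
- kept_cup_4: One of three lidded portion cups already kept in the rack, the same kind as the sample cup (56 mm across, 32 mm tall); origin at the centre of its underside. It stands in lane 4 and must stay there.
- kept_cup_5: One of three lidded portion cups already kept in the rack, the same kind as the sample cup (56 mm across, 32 mm tall); origin at the centre of its underside. It stands in lane 5 and must stay there.
- timer: Round white kitchen timer with a red bar grip on its dial, 62 mm across, 40 mm tall, origin at the centre of its underside; stands in front of the rack on the other side (left or right) from the sample cup. Leave alone.
- tin: Blue round tin, 68 mm across, 87 mm tall, origin at the centre of its underside; at the left of the table. Leave alone.
- label_box: Small grey box, 63x49x30 mm, origin at the centre of its underside; to the right in front. Leave alone.
- flour_shaker: Grey flour shaker, 67 mm across, 110 mm tall, origin at the centre of its underside; right of the rack. Leave alone.
- pad: Red spiral notepad lying flat, 150x103x12 mm, origin at the centre of its underside; at the left. Leave alone.
Mind the look-alikes: they are no part of the job. What is shaped like the sample_cup but orange is not meant.

How it is judged:
On the way, in this order (a step that is already met when the one before it is completed fails the run):
1. the marker points at the middle of the third lane, the cup still outside the rack (value of joint day_marker between 0.12 and 0.144 m and velocity of joint day_marker below 0.02 m/s and x of sample_cup in the frame of sample_rack below -0.01 m), for 0.2 s.
2. the sample cup is home in the third lane (x of sample_cup in the frame of sample_rack above 0.026 m and y of sample_cup in the frame of sample_rack between 0.025 and 0.041 m and height (world z) of sample_cup below 0.006 m and angle between sample_cup's own z axis and vertical below 0.12 rad), for 0.2 s.
At the end, for the whole second after the job is handed in: The marker stands within 12 mm of the middle of the third lane; the sample cup stands upright on the table in the third lane, within 6 mm of the back board, at rest; the kept cups are within 12 mm and the other loose things within 15 mm of where they stood (all of step 2 and value of joint day_marker between 0.12 and 0.144 m and linear speed of sample_cup below 0.01 m/s and distance of each of kept_cup_1, kept_cup_4, kept_cup_5 from where it was at the start of the episode below 0.012 m and distance of each of timer, tin, label_box, flour_shaker, pad from where it was at the start of the episode below 0.015 m); the robot touches nothing.
It fails at once if the sample cup is lifted (height (world z) of sample_cup above 0.015 m).
It fails at once if the sample cup is tipped (angle between sample_cup's own z axis and vertical above 0.5 rad).
It fails at once if a kept cup or a bystander is disturbed (distance of any of kept_cup_1, kept_cup_4, kept_cup_5 from where it was at the start of the episode above 0.022 m or distance of any of timer, tin, label_box, flour_shaker, pad from where it was at the start of the episode above 0.025 m).
It also fails if it takes over 70 s, if anything falls off the work surface, if the arm or the gripper's body presses on something with over 40 N, if the wrist force passes 120 N, or if a joint passes its speed limit or range.

## Robot

A 6-joint arm with a two-finger parallel gripper is mounted at the origin on a cart in front of the work surface, level with it; the furniture and walls round the work are solid. World frame = base frame: x ahead of the robot, y to its left, z up, the work surface at z = 0. Lengths are in m, angles in rad, forces in N, time in s.
With the tool pointing down it reaches from about 0.35 to 0.775 m from the base axis. Payload 7.3 kg.
Tool frame: the origin (TCP) lies at the very end of the fingers, on their centre line; the grasp point (between the pads) lies 19 mm behind it; z points along the fingers, y is the line along which they close (so a half turn about z gives the same grasp; the last joint's range is limited). The gripper opens to 92 mm and grips with 3 to 60 N. Pads are 19 mm wide; open, the fingers measure 130 mm over their backs; the gripper's body (75 mm by 190 mm) begins 47 mm behind the grasp point.
Start: joints at [0.995, 0.342, 1.524, -0, 1.275, -0.146], TCP at [0.219, 0.477, 0.227] pointing down, gripper open.
Joint ranges: [-2.53, 2.53], [-0.77, 2.02], [0.04, 2.7], [-1, 4.14], [0.28, 2.66], [-3.11, 3.11]. Speed limits (rad/s): [2.57, 2.57, 3.14, 3.14, 3.14, 3.14].

## Interface

Orientations are given as [roll, pitch, yaw] about the fixed x, y, z axes, in that order (R = Rz(yaw) Ry(pitch) Rx(roll)).
In Python, from cell import robot gives the robot as it stands.
- The arm moves only by the tool apply_moves, never from a script. Its argument "motion" is text: rows parted by semicolons, each of 7 numbers parted by spaces: the opening in per cent of the stroke, from 0 (shut) to 100 (fully open), then the shift along the tool's x, y, z in cm, then the turn, a rotation vector about the tool's x, y, z in rad. A call has 1 to 20 rows; each row shifts and turns the commanded pose from where the row before left it, along the tool's axes as they then stand; what a row does not reach is not made up. A row lasts 1/8 s, in which the tool goes at most 62.5 mm and 10.7 degrees, less where a joint would pass 70% of its speed; a pose out of reach is approached as far as the arm can. A call with a gripper value outside its range is refused whole. The fingers move at their own pace and stop on an object; "force" is the grip in N (left out, the last holds). Time passes only in rows, so rows that do not move let the fingers close. It gives the time, the measured TCP pose, the force, the opening and the grip force at its end, in the units of the state.
- robot.observe(): the state, without advancing time (a new reading comes with each control period).
- robot.read_camera(name): name is "scene" or "side" or "wrist"; returns a dict with "img" (480x640x3 uint8, red, green, blue), "fovy" (degrees; the focal length in pixels is half the picture's height over the tangent of half this angle, whatever the lens; pixels are square), "cx", "cy" (the principal point, pixels), "k1" (the pictures are not rectified: a ray, as slopes to the right and down, at radius r is drawn at 1 + k1 r^2 times it, then the intrinsics apply), "R" (3x3) and "t" (3): a world point X has camera coordinates R X + t; the wrist camera has in their place "hand_eye" (4x4, takes a point from camera to tool coordinates, whose origin is the TCP and whose axes are the flange's). Camera axes: x right, y down, z forward; pixel columns grow to the right and rows downward; lengths in m; the calibration is good to about 2 mm. A picture is of the moment at which its call begins: read the wrist's pose just before it. There is no depth.
- robot.hand_in(): hands the job in; it is judged then, once.
Trained networks look in a picture, given as the dict that the camera call returned (one of the last four; its "shot" number tells which), for a name from the list of things; names that differ only in an ending like _2 or _b are one class to them, and where a whole thing is asked for, a point or a joint stands for the part that bears it (a point fixed in the world has none). Each returns a list of dicts, best first, with "score" (0 to 1); they miss things now and then, are a little off and sometimes report something else, mostly with a low value. They report only what shows in the picture. A call takes as long as a camera call. They do not tell look-alikes from the thing itself.
- robot.search_frame(target, picture): "centre" ([x, y, z] in m, in world coordinates, good to about 4 mm: the middle of the surface that is visible of it).
- robot.trace(target, picture): "pixels" (480x640 bool, what is visible of it).
The state is a dict: "time": time; "qpos": joint angles; "qvel": joint speeds; "joint_efforts": joint torques, N m; "tool_pos": TCP position; "tool_rot": TCP orientation; "contact_force": force on the tool from outside, world axes, zero at the start; "torque": the same for the moment, N m; "opening": finger opening in m; "grip_force": force on a finger pad.
Only numpy, scipy, OpenCV 4.12 (cv2) and the standard library are available. Lean on these libraries where they do the work, as an engineer would, in place of code of your own. Each camera call takes 0.05 s, during which the arm holds its last target. There are 200 camera calls.

## Working session

There is one attempt and no reset: what is moved stays moved. The work goes in short steps, Python scripts to look and compute and a tool call to move; the robot and the scene stay as the last step left them, time stands still between calls to the robot, and variables do not carry over. Pictures are saved under pics/ and viewed, at most 10 in all, crops included, and the job is handed in when it is done.

Besides the shell and the picture viewer there is one more tool, called as a command line: name --argument value ..., lists and objects as JSON in quotes. apply_moves: Moves the arm, as the interface text tells. Its arguments: {"type":"object","properties":{"motion":{"type":"string"},"force":{"type":"number"}},"required":["motion"]}

```bash
mkdir -p pics; cat > h.py <<'E'
import numpy as np, cv2
from cell import robot
def rayhit(p,u,v,z):
    f=240/np.tan(np.radians(p["fovy"])/2)
    K=np.array([[f,0,p["cx"]],[0,f,p["cy"]],[0,0,1.]])
    d=np.array([(u-p["cx"])/f,(v-p["cy"])/f]); s=d.copy()
    for _ in range(20): s=d/(1+p["k1"]*(s@s))
    R=np.array(p["R"]);t=np.array(p["t"])
    c=-R.T@t; r=R.T@np.array([s[0],s[1],1.])
    return c+r*(z-c[2])/r[2]
def proj(p,X):
    f=240/np.tan(np.radians(p["fovy"])/2)
    c=np.array(p["R"])@np.array(X)+np.array(p["t"]); s=c[:2]/c[2]
    s=s*(1+p["k1"]*(s@s)); return s*f+[p["cx"],p["cy"]]
def save(p,n): cv2.imwrite("pics/"+n,cv2.cvtColor(p["img"],cv2.COLOR_RGB2BGR))
E
python3 - <<'E'
from h import *
o=robot.observe(); print(o["tool_pos"],o["tool_rot"],o["opening"])
for n in ["scene","side"]:
    p=robot.read_camera(n); save(p,n+"0.png")
    for t in ["sample_rack","marker_tab","sample_cup","timer","tin","label_box","flour_shaker","pad"]:
        for d in robot.search_frame(t,p)[:6]:
            c=np.array(d["centre"]); print(n,t,c.round(3),round(d["score"],2),proj(p,c).round())
E
```

```text
[0.21853192 0.47689861 0.22604353] [-3.14002952e+00 -1.83941566e-04  2.71176523e+00] 0.09157682495022028
scene sample_rack [ 0.621 -0.084  0.034] 0.6 [313. 225.]
scene marker_tab [0.64  0.021 0.07 ] 0.41 [282. 236.]
scene sample_cup [ 0.461 -0.254  0.03 ] 0.66 [395. 214.]
scene sample_cup [0.398 0.02  0.028] 0.63 [361. 289.]
scene timer [0.637 0.021 0.074] 0.17 [283. 235.]
scene tin [0.627 0.365 0.088] 0.65 [187. 326.]
scene label_box [ 0.427 -0.399  0.03 ] 0.8 [430. 191.]
scene flour_shaker [ 0.59  -0.134  0.031] 0.6 [332. 220.]
scene flour_shaker [ 0.596 -0.391  0.074] 0.56 [380. 160.]
scene pad [0.482 0.373 0.011] 0.83 [239. 381.]
side sample_rack [ 0.606 -0.165  0.029] 0.74 [353. 301.]
side marker_tab [0.64  0.014 0.079] 0.69 [368. 240.]
side marker_tab [0.639 0.334 0.054] 0.41 [364. 197.]
side sample_cup [ 0.46  -0.264  0.033] 0.9 [275. 326.]
side sample_cup [ 0.395 -0.151  0.032] 0.86 [252. 291.]
side sample_cup [ 0.406 -0.002  0.028] 0.82 [268. 258.]
side sample_cup [ 0.432 -0.42   0.03 ] 0.32 [244. 388.]
side timer [0.474 0.14  0.028] 0.82 [302. 232.]
side timer [ 0.584 -0.208  0.031] 0.58 [342. 312.]
side tin [0.638 0.331 0.053] 0.64 [364. 198.]
side label_box [ 0.434 -0.422  0.032] 0.83 [244. 388.]
side flour_shaker [ 0.602 -0.443  0.076] 0.84 [352. 383.]
side pad [0.461 0.344 0.006] 0.78 [305. 208.]
side pad [0.607 0.054 0.034] 0.28 [353. 248.]
```

View pics/scene0.png

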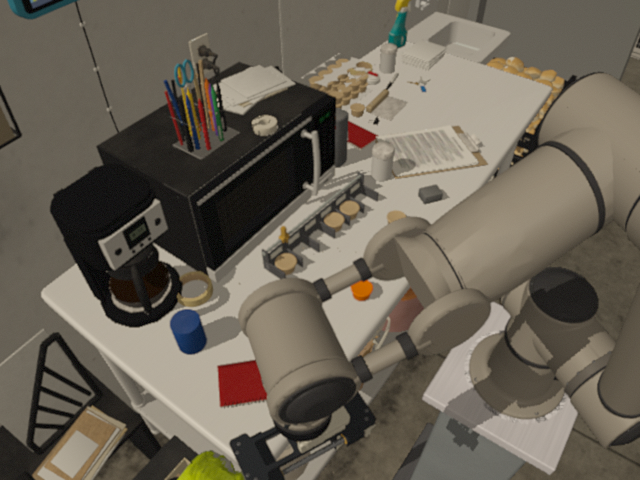

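View pics/side0.png

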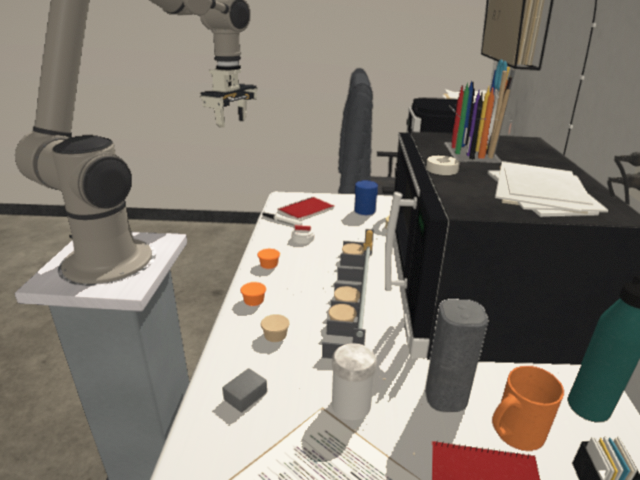

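The scene view shows the tan cup half hidden by the arm at (395,214), an orange cup at (361,290), and kept cups at (288,261), (334,219) and (350,207). The side view shows it clearly.

Cup candidates in the side view:
- Tan, on the table: (275,326).
- Orange: (253,293) and (268,258).
- Kept tan cups in the rack: (353,250), (346,295) and (341,314).

I choose the tan one at (275,326), about (0.46,-0.26) in world coordinates. Next I check it in a crop and measure the rack pose.

```bash
python3 - <<'E'
from h import *
p=robot.read_camera("side")
c=cv2.resize(p["img"][220:400,220:420],None,fx=3.3,fy=3.3,interpolation=cv2.INTER_CUBIC)
cv2.imwrite("pics/crop1.png",cv2.cvtColor(c,cv2.COLOR_RGB2BGR))
w=robot.read_camera("wrist"); print(np.array(w["hand_eye"]).round(3),w["fovy"])
for n,q in [("side",p),("scene",robot.read_camera("scene"))]:
  for d in robot.trace("kept_cup_1",q):
    ys,xs=np.where(d["pixels"]); print(n,d["score"],xs.mean().round(1),ys.mean().round(1),len(xs),rayhit(q,xs.mean(),ys.mean(),.03).round(3))
E
```

```text
[[-0.001 -0.964 -0.268  0.073]
 [ 1.    -0.001  0.     0.   ]
 [-0.    -0.268  0.964 -0.157]
 [ 0.     0.     0.     1.   ]] 69.88713191327402
side 0.8 342.8 312.7 372 [ 0.586 -0.208  0.03 ]
side 0.75 347.4 293.6 317 [ 0.595 -0.14   0.03 ]
side 0.47 351.1 294.6 2735 [ 0.602 -0.143  0.03 ]
scene 0.86 285.7 262.9 329 [0.598 0.062 0.03 ]
scene 0.77 349.6 208.8 247 [ 0.577 -0.199  0.03 ]
scene 0.49 333.6 220.8 241 [ 0.586 -0.133  0.03 ]
```

View pics/crop1.png

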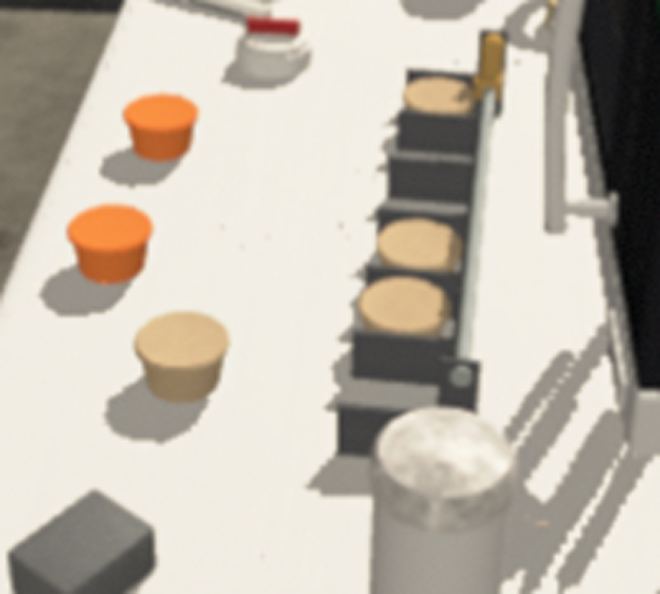

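The crop confirms the tan lidded cup at crop pixel (180,355). The orange cups are not meant. The marker stands at crop (490,65), near lanes 1 and 2, and lanes 2, 3 and 6 are empty. Now I move to a viewing pose with the gripper shut.

apply_moves --motion "0 0 0 0 0 0 -0.127;0 0 0 0 0 0 -0.127;0 0 0 0 0 0 -0.127;0 -1.9 -4.3 -0.4 0 0 0;0 -1.9 -4.3 -0.4 0 0 0;0 -1.9 -4.3 -0.4 0 0 0;0 -1.9 -4.3 -0.4 0 0 0;0 -1.9 -4.3 -0.4 0 0 0;0 -1.9 -4.3 -0.4 0 0 0;0 -1.9 -4.3 -0.4 0 0 0;0 -1.9 -4.3 -0.4 0 0 0;0 -1.9 -4.3 -0.4 0 0 0;0 -1.9 -4.3 -0.4 0 0 0;0 -1.9 -4.3 -0.4 0 0 0;0 -1.9 -4.3 -0.4 0 0 0;0 0 0 0 0 0 0;0 0 0 0 0 0 0"

```text
time: 3.28
tool_pos: [0.4209, -0.0488, 0.2745]
tool_rot: [3.141, -0.001, 3.092]
contact_force: [-0.2, 0.5, -1.4]
opening: 0.0002
grip_force: 0.0
```

```bash
cat >> h.py <<'E'
from scipy.spatial.transform import Rotation as Ro
def wrist():
    o=robot.observe(); p=robot.read_camera("wrist")
    r=np.array(o["tool_rot"]); T=np.eye(4); T[:3,:3]=Ro.from_euler("xyz",r).as_matrix(); T[:3,3]=o["tool_pos"]
    C=np.linalg.inv(T@np.array(p["hand_eye"])); p["R"]=C[:3,:3]; p["t"]=C[:3,3]
    return o,p
E
python3 - <<'E'
from h import *
o,p=wrist(); print(o["tool_pos"],o["tool_rot"],o["opening"],o["contact_force"]); save(p,"w1.png")
for t in ["sample_cup","marker_tab","timer","label_box"]:
  for d in robot.search_frame(t,p)[:7]:
    c=np.array(d["centre"]); print(t,c.round(3),round(d["score"],2),proj(p,c).round())
for d in robot.trace("sample_cup",p):
    ys,xs=np.where(d["pixels"]); print(round(d["score"],2),xs.mean().round(1),ys.mean().round(1),len(xs),rayhit(p,xs.mean(),ys.mean(),.03).round(3))
E
```

```text
[ 0.42090658 -0.048827    0.27449701] [ 3.14089408e+00 -6.74885873e-04  3.09223706e+00] 0.0001587700016432117 [-0.20949282  0.50110435 -1.40922384]
sample_cup [0.402 0.009 0.035] 0.87 [368. 197.]
sample_cup [ 0.396 -0.136  0.031] 0.74 [243. 197.]
sample_cup [ 0.456 -0.241  0.033] 0.63 [164. 251.]
timer [0.461 0.152 0.023] 0.77 [481. 238.]
label_box [ 0.431 -0.402  0.031] 0.93 [ 40. 238.]
0.95 160.0 248.8 1642 [ 0.454 -0.246  0.03 ]
0.91 371.5 195.0 1707 [0.401 0.014 0.03 ]
0.68 241.8 194.2 1749 [ 0.393 -0.137  0.03 ]
```

View pics/w1.png

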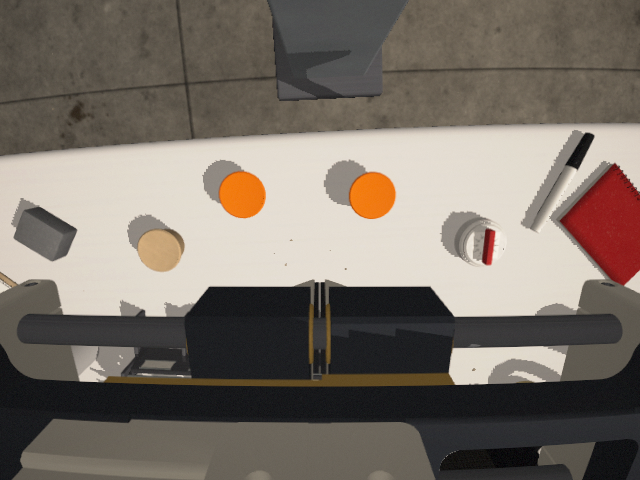

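The wrist view shows the tan cup at (160,249), about (0.454,-0.246). The orange cups are at (243,197) and (370,197), and the timer is at (482,240). The gripper hides the rack, so I turn to yaw π/2 to see it.

apply_moves --motion "0 0 0 0 0 0 0.169;0 0 0 0 0 0 0.169;0 0 0 0 0 0 0.169;0 0 0 0 0 0 0.169;0 0 0 0 0 0 0.169;0 0 0 0 0 0 0.169;0 0 0 0 0 0 0.169;0 0 0 0 0 0 0.169;0 0 0 0 0 0 0.169;0 -3.3 1 -2.7 0 0 0;0 -3.3 1 -2.7 0 0 0;0 -3.3 1 -2.7 0 0 0;0 0 0 0 0 0 0;0 0 0 0 0 0 0"

```text
time: 5.32
tool_pos: [0.451, -0.1474, 0.355]
tool_rot: [-3.14, -0.001, 1.572]
contact_force: [-0.2, -0.5, -1.7]
opening: 0.0004
grip_force: 0.0
```

```bash
python3 - <<'E'
from h import *
o,p=wrist(); print(o["tool_pos"],o["tool_rot"],o["qpos"]); save(p,"w2.png")
np.savez("w2.npz",**{k:p[k] for k in ["img","fovy","cx","cy","k1","R","t"]})
for t in ["sample_cup","marker_tab"]:
  for d in robot.search_frame(t,p)[:7]:
    c=np.array(d["centre"]); print(t,c.round(3),round(d["score"],2),proj(p,c).round())
for t,z in [("sample_cup",.031),("marker_tab",.086)]:
  for d in robot.trace(t,p):
    ys,xs=np.where(d["pixels"]); print(t,round(d["score"],2),xs.mean().round(1),ys.mean().round(1),len(xs),rayhit(p,xs.mean(),ys.mean(),z).round(3))
E
```

```text
[ 0.45100692 -0.14737965  0.35497955] [-3.14046561e+00 -1.10693086e-03  1.57211711e+00] [-4.77878050e-01  1.77421338e-01  1.39757406e+00  4.62608026e-04
  1.56810772e+00 -4.79201052e-01]
sample_cup [0.404 0.01  0.035] 0.97 [284.  85.]
sample_cup [ 0.458 -0.244  0.033] 0.64 [325. 270.]
sample_cup [ 0.397 -0.137  0.032] 0.6 [281. 197.]
sample_cup [ 0.584 -0.202  0.031] 0.46 [412. 242.]
marker_tab [0.631 0.015 0.072] 0.58 [470.  76.]
sample_cup 0.78 323.6 268.3 900 [ 0.456 -0.243  0.031]
sample_cup 0.73 278.8 196.3 1169 [ 0.393 -0.136  0.031]
sample_cup 0.57 282.8 80.9 1474 [0.402 0.015 0.031]
marker_tab 0.7 476.1 74.8 489 [0.633 0.014 0.086]
```

View pics/w2.png

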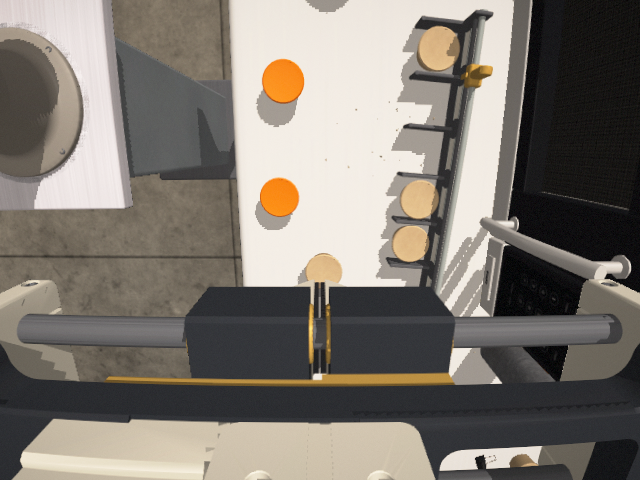

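```bash
python3 - <<'E'
import cv2
a=cv2.imread("pics/w2.png")[0:290,350:510]
cv2.imwrite("pics/c2.png",cv2.resize(a,(330,598),interpolation=cv2.INTER_CUBIC)) if 0 else cv2.imwrite("pics/c2.png",cv2.resize(cv2.rotate(a,cv2.ROTATE_90_COUNTERCLOCKWISE),None,fx=2.75,fy=2.75,interpolation=cv2.INTER_CUBIC))
E
```

```text
(no output)
```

View pics/c2.png

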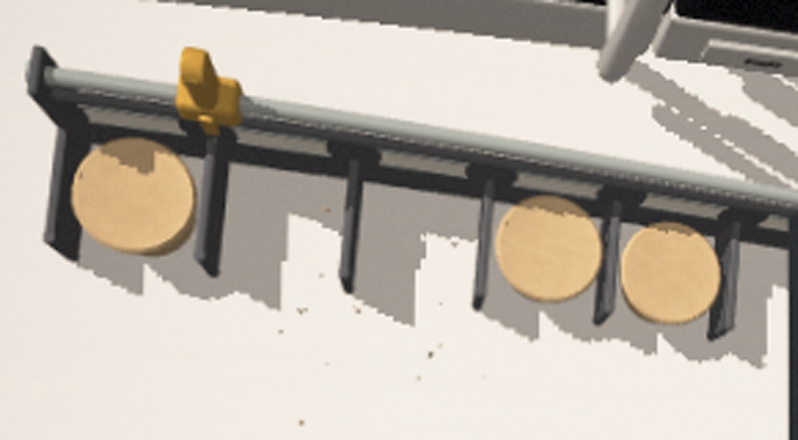

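The crop shows six divider front tops at crop (50,240), (202,264), (347,288), (479,306), (600,321) and (715,335). Lane 3 lies between the third and fourth and is empty. The marker tab is at (195,65), with its shoe over divider 2.

```bash
cat > fit.py <<'E'
from h import *
p=dict(np.load("w2.npz")); p={k:(v if v.ndim else float(v)) for k,v in p.items()}
def hit(X,Y,z): return rayhit(p,350+159-Y/2.75,X/2.75,z)
C=[(50,240),(202,264),(347,288),(479,306),(600,321),(715,335)]
W=np.array([hit(x,y,.034)[:2] for x,y in C]); ly=198-66*np.arange(6); L=np.c_[np.zeros(6),ly/1000]
print(W.round(4))
m=W.mean(0); dl=L-L.mean(0); dw=W-m
a=np.arctan2((dl[:,0]*dw[:,1]-dl[:,1]*dw[:,0]).sum(),(dl*dw).sum())
R=np.array([[np.cos(a),-np.sin(a)],[np.sin(a),np.cos(a)]]); t=m-R@L.mean(0)
print("yaw",a,"org",t,"res mm",((W-L@R.T-t)*1000).round(1).tolist())
for n,X in [("lane3 mouth",(0,.033)),("home",(.032,.033)),("pre",(-.09,.033)),("tab3",(.066,.033))]: print(n,(R@X+t).round(4))
for n,q in [("kept1",hit(134,195,.032)),("kept4",hit(550,248,.032)),("kept5",hit(671,273,.032)),("tabtop",hit(192,56,.102)),("rail R",hit(798,190,.068)),("rail L",hit(60,75,.068))]: print(n,q.round(4),"rack",((q[:2]-t)@R).round(4))
E
python3 fit.py
python3 - <<'E'
from h import *
for n in ["scene","side"]:
    p=robot.read_camera(n)
    for d in robot.search_frame("marker_tab",p)[:2]: print(n,np.array(d["centre"]).round(3),round(d["score"],2))
    for d in robot.trace("marker_tab",p)[:1]:
        ys,xs=np.where(d["pixels"]); print(len(xs),rayhit(p,xs.mean(),ys.mean(),.08).round(3))
E
```

```text
[[ 0.579   0.0908]
 [ 0.5711  0.0243]
 [ 0.5632 -0.0418]
 [ 0.5577 -0.1051]
 [ 0.5535 -0.1666]
 [ 0.5495 -0.2289]]
yaw -0.09194682027766551 org [ 0.55929914 -0.10406452] res mm [[1.5, -2.3], [-0.3, -3.1], [-2.2, -3.4], [-1.6, -1.0], [0.2, 3.2], [2.3, 6.7]]
lane3 mouth [ 0.5623 -0.0712]
home [ 0.5942 -0.0741]
pre [ 0.4727 -0.0629]
tab3 [ 0.6281 -0.0773]
kept1 [0.6028 0.0556 0.032 ] rack [0.0286 0.1629]
kept4 [ 0.5901 -0.1408  0.032 ] rack [ 0.0341 -0.0338]
kept5 [ 0.5816 -0.2051  0.032 ] rack [ 0.0315 -0.0985]
tabtop [0.6397 0.0164 0.102 ] rack [0.069  0.1273]
rail R [ 0.6196 -0.2625  0.068 ] rack [ 0.0746 -0.1522]
rail L [0.6423 0.0776 0.068 ] rack [0.0659 0.1886]
114 [0.632 0.025 0.08 ]
side [0.639 0.015 0.079] 0.68
129 [0.641 0.013 0.08 ]
```

```bash
python3 - <<'E'
from h import *
p=dict(np.load("w2.npz")); p={k:(v if v.ndim else float(v)) for k,v in p.items()}
s=robot.read_camera("side")
from scipy.optimize import least_squares
def tri(w,q): 
    r=least_squares(lambda X:np.r_[proj(p,X)-w,proj(s,X)-q],[.65,-.13,.1]); return r.x.round(3),r.fun.round(1)
print("handle bottom",tri((484,222),(388,287)),"top",tri((600,269),(397,197)))
print("tab top",tri((350+159-58/2.75,192/2.75),(369,232)))
E
```

```text
handle bottom (array([ 0.673, -0.165,  0.066]), array([ 0.8, -0. , -1.2,  0.5])) top (array([ 0.677, -0.163,  0.262]), array([-0.5, -0. ,  1. , -0.8]))
tab top (array([0.641, 0.017, 0.098]), array([-0. ,  0. ,  0.1, -0. ]))
```

The microwave handle is a vertical bar at (0.675,-0.164), so it needs to stay clear of the gripper body. The marker tab is at about (0.641,0.017), which is a joint value of about 0.04. Next I move to the left of the tab.

apply_moves --motion "0 0 0 0 0 0 -0.1655;0 0 0 0 0 0 -0.1655;0 0 0 0 0 0 -0.1655;0 0 0 0 0 0 -0.1655;0 0 0 0 0 0 -0.1655;0 0 0 0 0 0 -0.1655;0 0 0 0 0 0 -0.1655;0 0 0 0 0 0 -0.1655;0 0 0 0 0 0 -0.1655;0 -3.4 4.6 0 0 0 0;0 -3.4 4.6 0 0 0 0;0 -3.4 4.6 0 0 0 0;0 -3.4 4.6 0 0 0 0;0 -3.3 4.5 0 0 0 0;0 0 0 4 0 0 0;0 0 0 4 0 0 0;0 0 0 4 0 0 0;0 0 0 4 0 0 0;0 0 0 3 0 0 0;0 0 0 0 0 0 0"

```text
time: 8.43
tool_pos: [0.6368, 0.0665, 0.1631]
tool_rot: [-3.141, -0.006, 3.061]
contact_force: [0.6, -0.5, 0.9]
opening: 0.0003
grip_force: 0.0
```

```bash
python3 - <<'E'
from h import *
o=robot.observe(); print(o["tool_pos"],o["tool_rot"])
p=robot.read_camera("side")
c=cv2.resize(p["img"][150:300,300:460],None,fx=4,fy=4,interpolation=cv2.INTER_CUBIC)
cv2.imwrite("pics/s3.png",cv2.cvtColor(c,cv2.COLOR_RGB2BGR))
E
```

```text
[0.63679248 0.06646858 0.16311301] [-3.14131646 -0.0056406   3.06114899]
```

View pics/s3.png

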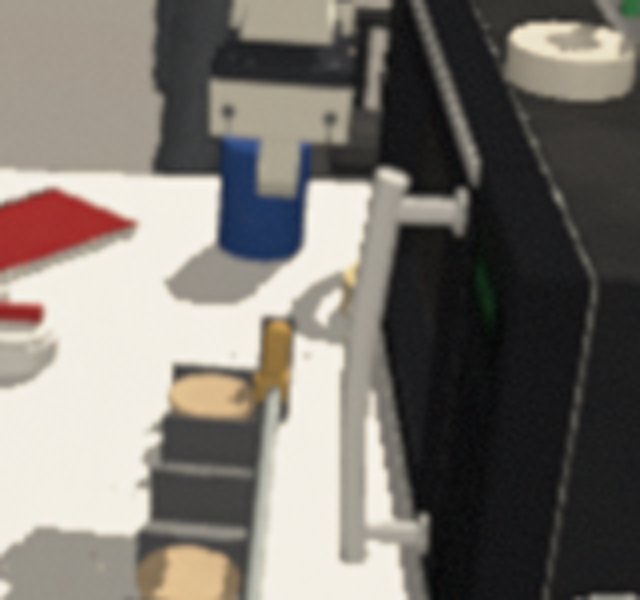

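The finger hangs above and to the left of the tab, in line with the rail. Now I descend and push the marker to the right.

apply_moves --motion "0 0 0 4 0 0 0;0 0 0 3 0 0 0;0 0 0 1 0 0 0;0 0 -0.6 0 0 0 0;0 0 -0.6 0 0 0 0;0 0 -0.6 0 0 0 0;0 0 -0.6 0 0 0 0;0 0 -0.6 0 0 0 0;0 0 -0.6 0 0 0 0;0 0 -0.6 0 0 0 0;0 0 -0.6 0 0 0 0;0 0 -0.6 0 0 0 0;0 0 -0.6 0 0 0 0;0 0 -0.6 0 0 0 0;0 0 -0.6 0 0 0 0;0 0 -0.6 0 0 0 0;0 0 -0.6 0 0 0 0;0 0 -0.6 0 0 0 0;0 0 0 0 0 0 0"

```text
time: 10.85
tool_pos: [0.6307, -0.0239, 0.0856]
tool_rot: [-3.141, -0.001, 3.061]
contact_force: [-0.1, -0.9, -0.6]
opening: 0.0001
grip_force: 0.0
```

```bash
python3 - <<'E'
from h import *
o=robot.observe(); print(o["tool_pos"],o["contact_force"])
p=robot.read_camera("side")
for d in robot.search_frame("marker_tab",p)[:2]: print(np.array(d["centre"]).round(3),round(d["score"],2))
c=cv2.resize(p["img"][170:320,300:460],None,fx=4,fy=4,interpolation=cv2.INTER_CUBIC)
cv2.imwrite("pics/s4.png",cv2.cvtColor(c,cv2.COLOR_RGB2BGR))
E
```

```text
[ 0.63070826 -0.02386664  0.08557876] [-0.05856537 -0.93838649 -0.6193695 ]
[ 0.636 -0.049  0.077] 0.63
```

View pics/s4.png

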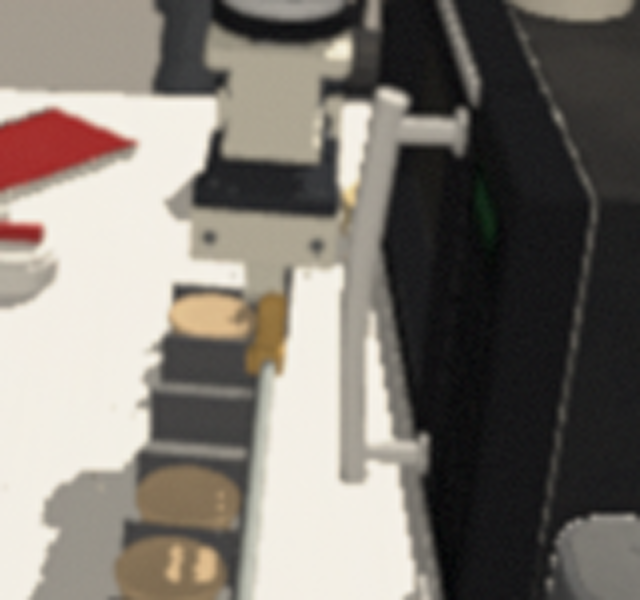

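The marker has moved with the finger: the tab is now at y≈-0.048 and the target is ≈-0.077. I push 2.9 cm more.

apply_moves --motion "0 0 -0.6 0 0 0 0;0 0 -0.6 0 0 0 0;0 0 -0.6 0 0 0 0;0 0 -0.6 0 0 0 0;0 0 -0.5 0 0 0 0;0 0 0 0 0 0 0;0 0 1.5 0 0 0 0;0 0 2 0 0 0 0;0 0 0 -4 0 0 0;0 0 0 -5 0 0 0;0 0 0 -5 0 0 0;0 0 0 -5 0 0 0;0 4 0 0 0 0 0;0 5 0 0 0 0 0;0 5 0 0 0 0 0;0 5 0 0 0 0 0;0 0 0 0 0 0 0"

```text
time: 13.08
tool_pos: [0.4393, -0.0002, 0.2763]
tool_rot: [3.141, -0.0, 3.063]
contact_force: [0.3, -0.6, 0.5]
opening: 0.0007
grip_force: 0.0
```

```bash
python3 - <<'E'
from h import *
o=robot.observe(); print(o["tool_pos"],o["tool_rot"],o["qpos"])
for n in ["side","scene"]:
  p=robot.read_camera(n)
  for d in robot.search_frame("marker_tab",p)[:2]: print(n,np.array(d["centre"]).round(3),round(d["score"],2))
E
```

```text
[ 4.39335113e-01 -2.22581115e-04  2.76265174e-01] [ 3.14130458e+00 -1.41308544e-04  3.06289309e+00] [-1.75495143e-01  1.44377442e-01  1.64994029e+00  2.80023423e-04
  1.34744342e+00 -1.66765394e+00]
side [ 0.629 -0.077  0.077] 0.52
side [0.641 0.334 0.056] 0.21
```

apply_moves --motion "0 0 0 0 0 0 0.1655;0 0 0 0 0 0 0.1655;0 0 0 0 0 0 0.1655;0 0 0 0 0 0 0.1655;0 0 0 0 0 0 0.1655;0 0 0 0 0 0 0.1655;0 0 0 0 0 0 0.1655;0 0 0 0 0 0 0.1655;0 0 0 0 0 0 0.1655;25 -5 0.2 0 0 0 0;25 -5 0.2 0 0 0 0;25 -5 0.2 0 0 0 0;25 -5 0.2 0 0 0 0;25 -5 0.2 0 0 0 0;25 -5 0.2 0 0 0 0;25 0 0 0 0 0 0;25 0 0 0 0 0 0"

```text
time: 15.4
tool_pos: [0.4549, -0.3018, 0.2749]
tool_rot: [-3.141, -0.001, 1.571]
contact_force: [-0.2, 0.3, 0.7]
opening: 0.023
grip_force: 0.0
```

```bash
python3 - <<'E'
from h import *
o,p=wrist(); print(o["tool_pos"],o["tool_rot"],o["opening"]); save(p,"w5.png")
np.savez("w5.npz",**{k:p[k] for k in ["img","fovy","cx","cy","k1","R","t"]})
for t,z in [("sample_cup",.031),("marker_tab",.086)]:
  for d in robot.trace(t,p):
    ys,xs=np.where(d["pixels"]); print(t,round(d["score"],2),xs.mean().round(1),ys.mean().round(1),len(xs),rayhit(p,xs.mean(),ys.mean(),z).round(4))
E
```

```text
[ 0.45485561 -0.30183973  0.27491777] [-3.14086964e+00 -1.29539285e-03  1.57148169e+00] 0.02301615625888594
sample_cup 0.83 263.4 64.6 2217 [ 0.3936 -0.1377  0.031 ]
sample_cup 0.69 321.3 168.5 1832 [ 0.4562 -0.2486  0.031 ]
marker_tab 0.48 444.2 69.4 2199 [ 0.5712 -0.1533  0.086 ]
marker_tab 0.46 499.8 3.3 173 [ 0.6201 -0.0937  0.086 ]
```

View pics/w5.png

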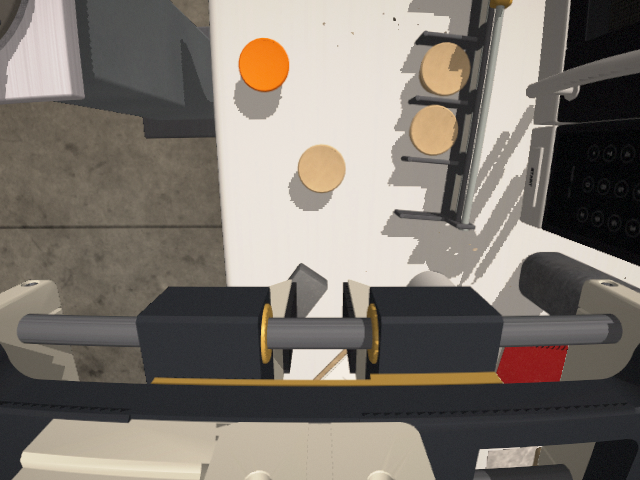

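The view shows the sample cup at (321,168), the orange cup at (264,65) and the kept cups at (445,68) and (434,130). The divider front ends are at (415,37), (409,99), (402,158) and (395,213). I line up behind the cup on a slight diagonal and descend, using the two half-open fingers as a pusher.

apply_moves --motion "25 0.4 -0.5 0 0 0 0.108;25 0 0 5 0 0 0;25 0 0 5 0 0 0;25 0 0 5 0 0 0;25 0 0 5 0 0 0;25 0 0 4 0 0 0;25 0 0 2.2 0 0 0;25 0 0 0 0 0 0;25 0 0 0 0 0 0"

```text
time: 16.68
tool_pos: [0.4503, -0.298, 0.0149]
tool_rot: [3.14, 0.001, 1.465]
contact_force: [0.2, -0.4, 0.7]
opening: 0.0232
grip_force: 0.0
```

```bash
python3 - <<'E'
from h import *
p=dict(np.load("w5.npz")); p={k:(v if v.ndim else float(v)) for k,v in p.items()}
W=np.array([rayhit(p,u,v,.034)[:2] for u,v in [(415,37),(409,99),(402,158),(395,213)]])
print(W.round(4)); print("k4",rayhit(p,445,68,.032).round(4),"k5",rayhit(p,434,130,.032).round(4),"shoe",rayhit(p,500,3,.07).round(4))
o,q=wrist(); print(o["tool_pos"],o["tool_rot"],o["contact_force"])
for d in robot.trace("sample_cup",q):
    ys,xs=np.where(d["pixels"]); print(round(d["score"],2),xs.mean().round(1),ys.mean().round(1),len(xs),rayhit(q,xs.mean(),ys.mean(),.031).round(4))
E
```

```text
[[ 0.5553 -0.1101]
 [ 0.552  -0.1731]
 [ 0.5476 -0.2364]
 [ 0.543  -0.2995]]
k4 [ 0.5903 -0.14    0.032 ] k5 [ 0.5826 -0.2053  0.032 ] shoe [ 0.6279 -0.0871  0.07  ]
[ 0.45026198 -0.29804375  0.01489945] [3.13994807e+00 1.03290288e-03 1.46459016e+00] [ 0.16492366 -0.44876615  0.67304128]
0.68 145.2 7.4 1450 [ 0.398  -0.1656  0.031 ]
0.63 322.7 205.1 13658 [ 0.4562 -0.2475  0.031 ]
```

Now I push the cup to the left, slowly.

apply_moves --motion "25 0.5 0 0 0 0 0;25 0.5 0 0 0 0 0;25 0.6 0 0 0 0 0;25 0.7 0 0 0 0 0;25 0.8 0 0 0 0 0;25 0.8 0 0 0 0 0;25 0.8 0 0 0 0 0;25 0.8 0 0 0 0 0;25 0.8 0 0 0 0 0;25 0.8 0 0 0 0 0;25 0.8 0 0 0 0 0;25 0.8 0 0 0 0 0;25 0.8 0 0 0 0 0;25 0.8 0 0 0 0 0;25 0.8 0 0 0 0 0;25 0.8 0 0 0 0 0;25 0.8 0 0 0 0 0;25 0.8 0 0 0 0 0;25 0.7 0 0 0 0 0;25 0.5 0 0 0 0 0"

```text
time: 19.27
tool_pos: [0.4652, -0.1513, 0.0137]
tool_rot: [3.142, -0.0, 1.464]
contact_force: [0.2, -0.6, 0.8]
opening: 0.023
grip_force: 0.2
```

```bash
cat > look.py <<'E'
from h import *
o,q=wrist(); print(o["tool_pos"],o["tool_rot"],o["contact_force"])
for d in robot.trace("sample_cup",q):
    ys,xs=np.where(d["pixels"]); print("w",round(d["score"],2),xs.mean().round(1),ys.mean().round(1),len(xs),q["img"][ys,xs].mean(0).round(),rayhit(q,xs.mean(),ys.mean(),.031).round(4))
for n in ["side","scene"]:
  p=robot.read_camera(n)
  for t,z in [("sample_cup",.022),("marker_tab",.086)]:
   for d in robot.trace(t,p):
    ys,xs=np.where(d["pixels"]); print(n,t,round(d["score"],2),xs.mean().round(1),ys.mean().round(1),len(xs),p["img"][ys,xs].mean(0).round(),rayhit(p,xs.mean(),ys.mean(),z).round(4))
E
python3 look.py
```

```text
[ 0.46515639 -0.15134391  0.01371991] [ 3.14156794e+00 -8.92530903e-05  1.46396131e+00] [ 0.2493417  -0.55526174  0.75701972]
w 0.97 156.9 274.9 5600 [205.  95.  12.] [ 0.3953 -0.1233  0.031 ]
w 0.87 318.4 238.9 12853 [171. 141. 103.] [ 0.4678 -0.1147  0.031 ]
w 0.65 139.9 2.9 302 [89. 48. 20.] [ 0.4116 -0.0174  0.031 ]
side sample_cup 0.65 253.0 292.9 505 [219. 127.  67.] [ 0.3953 -0.1421  0.022 ]
side sample_cup 0.46 285.6 289.6 176 [183. 157. 120.] [ 0.4625 -0.1238  0.022 ]
side marker_tab 0.69 366.5 258.9 158 [150. 122.  76.] [ 0.6327 -0.0885  0.086 ]
scene sample_cup 0.87 366.7 246.5 330 [162. 138. 100.] [ 0.4648 -0.1111  0.022 ]
scene sample_cup 0.83 360.9 289.3 404 [193. 108.  19.] [0.4009 0.0172 0.022 ]
scene sample_cup 0.59 395.5 253.1 330 [191. 104.  15.] [ 0.3915 -0.135   0.022 ]
```

apply_moves --motion "25 0.6 0 0 0 0 0;25 0.7 0 0 0 0 0;25 0.8 0 0 0 0 0;25 0.8 0 0 0 0 0;25 0.8 0 0 0 0 0;25 0.7 0 0 0 0 0;25 0.5 0 0 0 0 0;25 0 0 0 0 0 0;25 -1.5 0 0 0 0 0;25 -2.5 0 0 0 0 0;25 0 0 -4 0 0 0;25 0 0 -5 0 0 0;25 0 0 -5 0 0 0;25 0 0 -5 0 0 0;25 0 0 -5 0 0 0;25 0 0 0 0 0 0"

```text
time: 21.68
tool_pos: [0.4676, -0.1448, 0.2577]
tool_rot: [3.133, 0.003, 1.463]
contact_force: [-0.4, -0.5, -1.0]
opening: 0.0232
grip_force: 0.0
```

```bash
python3 look.py
```

```text
[ 0.46758349 -0.14481005  0.25765282] [3.13344611e+00 3.02005257e-03 1.46283931e+00] [-0.39903039 -0.53938664 -1.02469967]
w 0.81 239.2 72.5 2338 [239. 126.  26.] [0.4026 0.0147 0.031 ]
w 0.78 253.1 216.4 1790 [242. 126.  21.] [ 0.3939 -0.1368  0.031 ]
w 0.7 315.8 144.4 2171 [211. 175. 131.] [ 0.4734 -0.0663  0.031 ]
side sample_cup 0.73 268.3 257.5 412 [217. 132.  76.] [0.404  0.0097 0.022 ]
side sample_cup 0.61 294.7 276.8 381 [190. 163. 125.] [ 0.4763 -0.071   0.022 ]
side sample_cup 0.58 253.1 292.9 508 [219. 128.  67.] [ 0.3954 -0.142   0.022 ]
side sample_cup 0.23 342.7 312.6 394 [203. 173. 132.] [ 0.5862 -0.1964  0.022 ]
side marker_tab 0.47 366.4 259.7 156 [151. 122.  77.] [ 0.6324 -0.0919  0.086 ]
side marker_tab 0.47 342.0 312.6 374 [208. 177. 134.] [ 0.584 -0.283  0.086]
scene sample_cup 0.88 354.8 256.5 346 [162. 138. 100.] [ 0.4712 -0.0635  0.022 ]
scene sample_cup 0.74 360.9 289.2 432 [192. 110.  26.] [0.401  0.0171 0.022 ]
scene sample_cup 0.62 395.2 253.2 339 [192. 106.  16.] [ 0.3918 -0.1342  0.022 ]
scene marker_tab 0.51 307.0 216.0 123 [141. 113.  61.] [ 0.6207 -0.0602  0.086 ]
```

```bash
python3 - <<'E'
from h import *
o,p=wrist()
np.savez("w6.npz",**{k:p[k] for k in ["img","fovy","cx","cy","k1","R","t"]})
c=cv2.resize(p["img"][20:280,370:560],None,fx=2.3,fy=2.3,interpolation=cv2.INTER_CUBIC); print(c.shape)
cv2.imwrite("pics/w6.png",cv2.cvtColor(c,cv2.COLOR_RGB2BGR))
from scipy.optimize import least_squares
s=robot.read_camera("side"); e=robot.read_camera("scene")
r=least_squares(lambda X:np.r_[proj(s,X)-(366.4,259.5),proj(e,X)-(307,216)],[.63,-.08,.08]); print(r.x,r.fun)
E
```

```text
(598, 437, 3)
[ 0.63203635 -0.07090926  0.07334324] [-0.76423348  0.35693673 -0.85281155 -0.56630236]
```

View pics/w6.png

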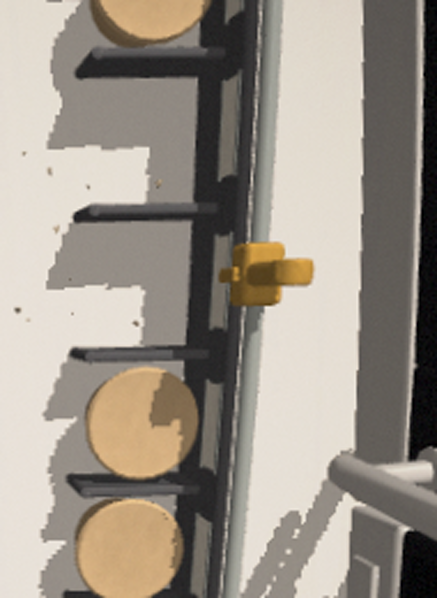

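The shoe's centre is at crop (258,272) and its pointer at (228,274). Dividers 3 and 4 are at rows 210 and 353, so the marker is in lane 3. I check the numbers next.

```bash
python3 - <<'E'
from h import *
p=dict(np.load("w6.npz")); p={k:(v if v.ndim else float(v)) for k,v in p.items()}
h=lambda x,y,z:rayhit(p,370+x/2.3,20+y/2.3,z)[:2]
D={k:h(*v,.034) for k,v in dict(d2f=(95,51),d2b=(222,53),d3f=(92,209),d3b=(215,209),d4f=(78,353),d4b=(205,354),d5f=(80,487),d5b=(195,485)).items()}
for k in D: print(k,D[k].round(4))
print("k4",h(143,422,.032).round(4),"shoe",h(258,270,.072).round(4),"ptr",h(228,274,.06).round(4))
print("rail",h(270,40,.068).round(4),h(230,560,.068).round(4))
E
```

```text
d2f [0.5754 0.0262]
d2b [0.6315 0.0209]
d3f [ 0.5703 -0.0398]
d3b [ 0.6267 -0.0448]
d4f [ 0.5606 -0.1034]
d4b [ 0.621  -0.1099]
d5f [ 0.5586 -0.1682]
d5b [ 0.6156 -0.1732]
k4 [ 0.5911 -0.1397] shoe [ 0.629  -0.0733] ptr [ 0.6213 -0.0739]
rail [0.637  0.0162] [ 0.6191 -0.2014]
```

The marker is about 4 mm left of the lane centre, a joint value of about 0.128, which is within tolerance. The cup lies on the lane's axis. Now I turn and line up behind it.

apply_moves --motion "13 0 0 0 0 0 -0.177;13 0 0 0 0 0 -0.177;13 0 0 0 0 0 -0.177;13 0 0 0 0 0 -0.177;13 0 0 0 0 0 -0.177;13 0 0 0 0 0 -0.177;13 0 0 0 0 0 -0.177;13 0 0 0 0 0 -0.177;13 0 0 0 0 0 -0.178;13 2.7 4 0 0 0 0;13 2.8 4.1 0 0 0 0;13 0 0 5 0 0 0;13 0 0 5 0 0 0;13 0 0 5 0 0 0;13 0 0 5 0 0 0;13 0 0 3 0 0 0;13 0 0 1.4 0 0 0;13 0 0 0 0 0 0;13 0 0 0 0 0 0"

```text
time: 24.6
tool_pos: [0.4185, -0.0577, 0.0102]
tool_rot: [-3.141, 0.001, 3.058]
contact_force: [0.3, -0.0, 0.7]
opening: 0.012
grip_force: 0.0
```

apply_moves --motion "13 -0.5 -0.15 0 0 0 0;13 -0.5 0 0 0 0 0;13 -0.5 0 0 0 0 0;13 -0.5 0 0 0 0 0;13 -0.6 0 0 0 0 0;13 -0.6 0 0 0 0 0;13 -0.6 0 0 0 0 0;13 -0.6 0 0 0 0 0;13 -0.6 0 0 0 0 0;13 -0.6 0 0 0 0 0;13 -0.6 0 0 0 0 0;13 -0.5 0 0 0 0 0;13 0 0 0 0 0 0"

```text
time: 26.22
tool_pos: [0.4851, -0.0647, 0.0097]
tool_rot: [-3.142, 0.0, 3.058]
contact_force: [-0.1, -0.0, 0.2]
opening: 0.0119
grip_force: 0.0
```

```bash
python3 look.py | grep -v " 2[0-9][0-9]\. 1[0-3][0-9]"
```

```text
[ 0.48511467 -0.06472079  0.00969566] [-3.14159173e+00  4.88845676e-04  3.05783604e+00] [-0.1165475  -0.00421359  0.21714166]
w 0.78 115.8 118.1 16165 [226. 111.  15.] [ 0.3929 -0.1347  0.031 ]
w 0.73 501.4 105.9 16480 [229. 113.  16.] [0.4011 0.0125 0.031 ]
w 0.67 319.7 365.3 997 [197. 163. 119.] [ 0.5071 -0.0657  0.031 ]
side sample_cup 0.96 316.9 278.1 350 [188. 162. 124.] [ 0.5264 -0.0725  0.022 ]
side sample_cup 0.65 266.3 257.1 282 [219. 127.  66.] [0.3989 0.0113 0.022 ]
side sample_cup 0.62 252.9 292.8 502 [214. 123.  64.] [ 0.395  -0.1416  0.022 ]
side marker_tab 0.63 346.8 293.7 328 [192. 165. 126.] [ 0.5919 -0.2233  0.086 ]
side marker_tab 0.52 366.4 259.6 139 [150. 121.  74.] [ 0.6324 -0.0915  0.086 ]
scene sample_cup 0.85 395.1 253.5 343 [191. 105.  14.] [ 0.3917 -0.1332  0.022 ]
scene sample_cup 0.67 360.8 290.1 449 [193. 114.  31.] [0.3996 0.0195 0.022 ]
scene marker_tab 0.58 307.2 215.8 106 [143. 114.  57.] [ 0.6208 -0.0611  0.086 ]
```

The cup is tracking the lane axis. I continue into the lane.

apply_moves --motion "13 -0.4 0 0 0 0 0;13 -0.4 0 0 0 0 0;13 -0.4 0 0 0 0 0;13 -0.4 0 0 0 0 0;13 -0.4 0 0 0 0 0;13 -0.4 0 0 0 0 0;13 -0.4 0 0 0 0 0;13 -0.4 0 0 0 0 0;13 -0.4 0 0 0 0 0;13 -0.4 0 0 0 0 0;13 -0.4 0 0 0 0 0;13 -0.4 0 0 0 0 0;13 -0.4 0 0 0 0 0;13 -0.4 0 0 0 0 0;13 -0.4 0 0 0 0 0;13 0 0 0 0 0 0"

```text
time: 28.62
tool_pos: [0.5449, -0.0697, 0.0097]
tool_rot: [-3.142, 0.0, 3.058]
contact_force: [0.1, 0.3, 0.4]
opening: 0.0113
grip_force: 0.0
```

```bash
python3 look.py | grep -E "^\[|^side"
```

```text
[ 0.54486521 -0.06973395  0.00972803] [-3.14159033e+00  4.92642421e-04  3.05780737e+00] [0.13670637 0.27543298 0.38727506]
side sample_cup 0.7 268.6 257.5 366 [217. 125.  65.] [0.4046 0.0096 0.022 ]
side sample_cup 0.6 344.7 277.0 248 [194. 168. 131.] [ 0.5883 -0.063   0.022 ]
side sample_cup 0.55 253.0 292.9 493 [220. 127.  65.] [ 0.3952 -0.142   0.022 ]
side sample_cup 0.3 366.5 259.3 129 [150. 120.  73.] [0.6397 0.0213 0.022 ]
side marker_tab 0.64 366.3 259.9 166 [150. 122.  78.] [ 0.632  -0.0931  0.086 ]
side marker_tab 0.41 345.8 277.1 110 [222. 190. 144.] [ 0.5894 -0.1647  0.086 ]
```

Now the last stretch in small steps until the back board stops it.

apply_moves --motion "13 -0.3 0 0 0 0 0;13 -0.3 0 0 0 0 0;13 -0.2 0 0 0 0 0;13 -0.2 0 0 0 0 0;13 -0.2 0 0 0 0 0;13 0 0 0 0 0 0"

```text
time: 29.78
tool_pos: [0.5566, -0.0707, 0.0097]
tool_rot: [3.142, 0.0, 3.058]
contact_force: [0.2, 0.1, 0.2]
opening: 0.0119
grip_force: 0.0
```

apply_moves --motion "13 -0.2 0 0 0 0 0;13 -0.1 0 0 0 0 0;13 0 0 0 0 0 0"

```text
time: 30.15
tool_pos: [0.5595, -0.0709, 0.0097]
tool_rot: [3.142, 0.0, 3.058]
contact_force: [0.0, 0.4, -0.7]
opening: 0.012
grip_force: 0.0
```

apply_moves --motion "13 -0.2 0 0 0 0 0;13 0 0 0 0 0 0"

```text
time: 30.4
tool_pos: [0.5616, -0.0711, 0.0097]
tool_rot: [3.142, 0.0, 3.058]
contact_force: [-0.4, -0.2, -1.2]
opening: 0.0118
grip_force: 0.1
```

apply_moves --motion "13 -0.2 0 0 0 0 0;13 0 0 0 0 0 0"

```text
time: 30.65
tool_pos: [0.5636, -0.0713, 0.0097]
tool_rot: [3.142, 0.0, 3.058]
contact_force: [-0.3, -0.5, -0.1]
opening: 0.0122
grip_force: 0.1
```

apply_moves --motion "13 -0.2 0 0 0 0 0;13 0 0 0 0 0 0"

```text
time: 30.9
tool_pos: [0.5646, -0.0713, 0.0095]
tool_rot: [3.141, -0.002, 3.058]
contact_force: [-4.0, 0.2, 1.8]
opening: 0.0119
grip_force: 2.1
```

```bash
python3 look.py | grep -E "^\[|^side|^scene"
```

```text
[ 0.5645842  -0.07127849  0.0095395 ] [ 3.14132553e+00 -1.94074484e-03  3.05789412e+00] [-3.97193873  0.1919261   1.84010149]
side sample_cup 0.96 253.3 292.9 495 [220. 127.  66.] [ 0.396 -0.142  0.022]
side sample_cup 0.84 268.1 257.3 358 [218. 125.  65.] [0.4033 0.0106 0.022 ]
side sample_cup 0.64 353.9 277.6 186 [183. 157. 121.] [ 0.6091 -0.0638  0.022 ]
side marker_tab 0.44 366.5 258.9 153 [151. 122.  76.] [ 0.6326 -0.0888  0.086 ]
scene sample_cup 0.58 361.3 289.5 408 [190. 106.  19.] [0.3995 0.0172 0.022 ]
scene sample_cup 0.56 395.7 253.4 369 [189. 107.  24.] [ 0.3905 -0.1343  0.022 ]
```

The force rose to 4 N, so the cup is against the back board. I back off, rise and check from above.

apply_moves --motion "13 0.5 0 0 0 0 0;13 1.5 0 0 0 0 0;13 3 0 0 0 0 0;13 3 0 0 0 0 0;13 0 0 -5 0 0 0;13 0 0 -5 0 0 0;13 0 0 -5 0 0 0;13 0 0 -5 0 0 0;13 0 0 -5 0 0 0;13 0 -4 0 0 0 0.16;13 0 -4 0 0 0 0.18;13 0 0 0 0 0 0.18;13 0 0 0 0 0 0.18;13 0 0 0 0 0 0.18;13 0 0 0 0 0 0.18;13 0 0 0 0 0 0.18;13 0 0 0 0 0 0.18;13 0 0 0 0 0 0.18;13 0 0 0 0 0 0"

```text
time: 33.67
tool_pos: [0.4731, -0.1436, 0.26]
tool_rot: [3.14, 0.0, 1.459]
contact_force: [0.5, -0.6, -0.1]
opening: 0.0119
grip_force: 0.0
```

```bash
python3 look.py; python3 - <<'E'
from h import *
o,q=wrist()
np.savez("w7.npz",**{k:q[k] for k in ["img","fovy","cx","cy","k1","R","t"]})
for t,z in [("marker_tab",.078),("sample_rack",.034)]:
  for d in robot.trace(t,q):
    ys,xs=np.where(d["pixels"]); print(t,round(d["score"],2),xs.mean(),ys.mean(),len(xs),rayhit(q,xs.mean(),ys.mean(),z).round(4))
# tan discs by colour
hsv=cv2.cvtColor(q["img"],cv2.COLOR_RGB2HSV); m=cv2.inRange(hsv,(10,60,90),(20,140,255))
n,l,s,c=cv2.connectedComponentsWithStats(m)
for i in range(1,n):
    if s[i,4]>300: print("tan",c[i].round(1),s[i],rayhit(q,*(s[i,:2]+s[i,2:4]/2-.5),.031).round(4))
E
```

```text
[ 0.47309992 -0.14356092  0.2599744 ] [3.13974768e+00 3.97723779e-04 1.45942601e+00] [ 0.46036926 -0.56867465 -0.05544796]
w 0.85 235.7 75.8 2228 [240. 125.  24.] [0.4026 0.0149 0.031 ]
w 0.78 427.2 141.6 2034 [190. 157. 116.] [ 0.5989 -0.0742  0.031 ]
w 0.72 250.5 218.0 1743 [242. 125.  20.] [ 0.3943 -0.1366  0.031 ]
side sample_cup 0.83 350.6 276.8 263 [197. 169. 129.] [ 0.6017 -0.061   0.022 ]
side sample_cup 0.81 253.1 293.2 509 [218. 128.  67.] [ 0.3956 -0.1431  0.022 ]
side sample_cup 0.69 268.9 257.5 372 [217. 127.  67.] [0.4052 0.01   0.022 ]
side sample_cup 0.49 365.9 197.4 727 [ 46.  65. 102.] [0.6487 0.4116 0.022 ]
side marker_tab 0.59 366.5 258.9 115 [149. 118.  69.] [ 0.6326 -0.0887  0.086 ]
scene sample_cup 0.82 360.8 289.6 412 [192. 108.  21.] [0.4005 0.0181 0.022 ]
scene sample_cup 0.71 395.5 253.5 347 [190. 105.  18.] [ 0.3907 -0.1337  0.022 ]
scene sample_cup 0.6 317.0 233.3 298 [148. 125.  90.] [ 0.5997 -0.0743  0.022 ]
scene marker_tab 0.62 333.7 221.2 227 [150. 126.  90.] [ 0.5532 -0.0847  0.086 ]
scene marker_tab 0.52 307.0 215.5 120 [143. 114.  61.] [ 0.6219 -0.0615  0.086 ]
marker_tab 0.97 472.925 137.78055555555557 720 [ 0.6282 -0.0744  0.078 ]
marker_tab 0.39 422.42158968850697 202.0107411385607 1862 [ 0.5767 -0.1314  0.078 ]
sample_rack 0.66 451.01394125383604 143.42902235861465 11405 [ 0.6231 -0.0785  0.034 ]
tan [425.3  17.6] [ 399    0   54   42 1833] [0.6024 0.0469 0.031 ]
tan [427.9 141.5] [ 403  116   50   52 2048] [ 0.5984 -0.0739  0.031 ]
tan [422.6 201.9] [ 399  178   48   49 1837] [ 0.5902 -0.1398  0.031 ]
tan [417.3 256.1] [ 395  235   46   44 1665] [ 0.582 -0.204  0.031]
```

The cup is home: it sits on the lane axis and about 3 mm deeper than kept cup 4. The marker is within about 4 mm of lane centre, and the kept cups have not moved. I hand in.

```bash
python3 -c "
from cell import robot
print(robot.hand_in())"
```

```text
the job is handed in; nothing more can be done
None
```

The job is handed in, with no verdict shown: by the camera checks, the marker points at lane 3 to within about 4 mm, the sample cup is home against the back board there, and the kept cups have not moved.

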